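# Refasten the crank of the tape dispenser and wind it free

## Task

The crank has come loose on the shaft of the green tape dispenser. Turn the crank until the set screw on its collar faces the flat of the shaft, swing the set screw's red-balled lever over to its stop to tighten it, then crank clockwise: the tape roll winds on with some drag to its end stop, where the clutch suddenly lets go and the crank runs free; stop within a quarter turn of that. Finally swing the black-balled brake lever all the way over, let go, and leave the other things on the counter where they are.

Things in the scene. Friction and masses are not known exactly. Their poses are not given: they have to be found in the camera images.
- dispenser: Fixed green cast-iron tape dispenser; base plate 180 (its x) x 400 (its y) x 20 mm. Origin on the table under the axis of the vertical crank shaft; z up. On the plate: a 160 mm drum round the shaft, brake lever near the -y end, cutter head (130 x 45 mm, teeth 97 mm above the table) near the +y end. Above the drum a 130 mm tape roll on the shaft, its top 95 mm above the table.
- shaft_top (a point): Centre of the top end of the vertical steel shaft, 155 mm above the table. The shaft is D-shaped: 44 mm diameter with a flat 13 mm from the axis. This frame's x axis points level out through the flat (red paint on the flat, and a red line on the shaft's end that leads to it), z up; it turns with the shaft.
- reel (a joint): Turn of the tape reel (brown roll, white stripe on top), rad, clockwise from above positive; starts at 0 to 1.2, end stop at 3.6. It carries the shaft with it through a clutch and drags with 0.55 N m (6.5 N at the crank knob). The crank drives shaft and reel only once the set screw is tight; before, the collar just slips on the shaft.
- shaft (a joint): Turn of the shaft in the tape reel, rad, clockwise from above positive; 0 at the start and for as long as the clutch holds. Once the reel is at its end stop the clutch gives way at about 1 N m (12 N at the crank knob) and has let go when this passes 0.3; from then on only 0.12 N m (1.5 N) is left and it cannot return to 0. A quarter turn is 1.57; hard stop at 2.6.
- collar (a joint): Turn of the dark steel crank collar (74 mm diameter, 100 to 130 mm above the table) on the shaft, rad, clockwise from above positive; 0 = set screw faces the middle of the flat. Starts at -2.2 to -0.6: turn the crank clockwise by that much. Slips with 0.3 N m (3.5 N at the knob) while loose, stays where left; range -2.5 to 0.8. A red line on top points to the set screw.
- knob_mid (a point): Middle of the upright brown crank knob: 28 mm diameter, 52 mm tall, from 122 to 174 mm above the table, spinning freely on its own axis. It stands on the crank arm (26 mm wide, top 120 mm above the table) 85 mm from the shaft axis, on the side of the collar opposite to the set screw.
- setlever (a joint): Set screw lever, rad. 0 = loose, leaning 0.7 rad to one side of upright; 1.4 = tight at its stop, leaning 0.7 rad to the other. Starts at 0 to 0.15, stays where left (1 to 2 N at the ball). Tightens clockwise seen from outside, looking along the screw at the shaft. It can be tightened only when the screw faces the flat (within about 0.15 rad); else the tip meets the round of the shaft.
- setlever_ball (a point): Centre of the red 22 mm ball on the set screw's lever (rod 9 mm thick, 55 mm long to this point), which swings about the level, radial screw axis, 66 mm from the shaft axis, 115 mm above the table. At value q the ball is 55*cos(q-0.7) mm above the screw axis and 55*sin(q-0.7) mm beside it, positive to the counter-clockwise side round the shaft seen from above.
- brake (a joint): Brake lever in rad: 0 = off, leaning 0.5 rad towards the dispenser's -x; 1.0 = on, at its stop, leaning 0.5 rad towards +x; starts between 0 and 0.15, stays where it is left (under 1 N at the ball).
- brake_tip (a point): Centre of the black ball, 26 mm diameter, at the end of the brake lever, 80 mm from its pivot. The pivot lies 42 mm above the table at x = 0, y = -155 mm of the dispenser's frame, its axis along the dispenser's y. The rod is 10 mm thick.
- weight: Bystander: grey pewter weight, 52 mm wide, 70 mm tall. Origin at the centre of its underside. Leave it.
- bell: Bystander: chrome counter bell, 84 mm wide, 64 mm tall. Origin at the centre of its underside. Leave it.
- cube: Bystander: yellow plastic open parcel measuring cube, 100 mm. Origin at the centre of its underside. Leave it.
- clipboard: Bystander: brass spring clip board, 150 x 220 x 20 mm, lying flat. Origin at the centre of its underside. Leave it.
- stamp: Bystander: wooden hand stamp standing upright, 48 mm wide, 84 mm tall. Origin at the centre of its underside. Leave it.

How it is judged:
By the outcome, as a careful person would: the job done as asked, in the order asked, and still so for the second after the job is handed in, with the robot touching nothing.
It also fails if it takes over 72 s, if anything falls off the work surface, if the arm or the gripper's body presses on something with over 40 N, if the wrist force passes 120 N, or if a joint passes its speed limit or range.

## Robot

A 6-joint arm with a two-finger parallel gripper is mounted at the origin on the work surface. World frame = base frame: x ahead of the robot, y to its left, z up, the work surface at z = 0. Lengths are in mm, angles in rad, forces in N, time in s.
With the tool pointing down it reaches from about 350 to 975 mm from the base axis. Payload 7.1 kg.
Tool frame: the origin (TCP) lies on the centre line of the jaws, within the pads' length; the fingertips stand 14 mm ahead of it and the grasp point (between the pads) lies 5 mm behind it; x points along the fingers, z is the direction in which the jaws open and shut, and the axes are right-handed (so a half turn about x gives the same grasp; the last joint's range is limited). The gripper opens to 88 mm and grips with 3 to 60 N. Pads are 20 mm wide; open, the fingers measure 115 mm over their backs; the gripper's body (75 mm by 178 mm) begins 61 mm behind the grasp point.
Start: joints at [-1.131, 0.423, 1.63, -0, 1.089, -0.019], TCP at [276.809, -560.34, 236.675] pointing down, gripper open.
Joint ranges: [-3, 3], [-0.9, 2.11], [0.09, 2.58], [-1.31, 4.45], [0.11, 2.69], [-2.54, 2.54]. Speed limits (rad/s): [2.39, 2.39, 3.01, 3.14, 3.14, 3.14].

## Interface

Orientations are given as a rotation vector (axis times angle).
In Python, from workcell import ctrl gives the robot as it stands.
- The arm moves only by the tool servo_tool, never from a script. Its argument "plan" is a list that holds one entry, the list of rows, each a list of 7 numbers: the shift along the tool's x, y, z in cm, then the turn, a rotation vector about the tool's x, y, z in rad, then the finger opening in cm, from 0 to 8.78. A call has 1 to 8 rows; each row is the pose to reach, as a shift and turn from the pose commanded when the call began, along the tool's axes at that moment; what a row does not reach only later rows make up. A row lasts 1/12 s, in which the tool goes at most 41.7 mm and 7.16 degrees, less where a joint would pass 70% of its speed; a pose out of reach is approached as far as the arm can. A call with a gripper value outside its range is refused whole. The fingers move at their own pace and stop on an object; the grip force is fixed at half the most. Time passes only in rows, so rows that repeat a pose let the fingers close. It gives the time, the measured TCP pose, the force and the opening at its end, in the units of the state.
- ctrl.get_obs(): the state, without advancing time (a new reading comes with each control period).
- ctrl.get_image(name): name is "side" or "top"; returns the picture (400x640x3 uint8, red, green, blue); there is no depth.
- ctrl.calibration(name): a dict with "K" (3x3 intrinsics, pixels), "view" (4x4, takes a point from world to camera coordinates). Camera axes: x right, y up, looking along -z (the intrinsics and any distortion apply to the point x, -y, -z); pixel columns grow to the right and rows downward; lengths in mm; the calibration is good to about 2 mm. A picture is of the moment at which its call begins. calibration takes no time and is no camera call.
- ctrl.close_job(): hands the job in, once; it reports no verdict.
The state is a dict: "t": time; "qpos": joint angles; "qvel": joint speeds; "joint_torque": joint torques, N m; "ee_pos": TCP position; "orientation": TCP orientation; "ft_force": force on the tool from outside, world axes, zero at the start; "moment": the same for the moment, N m; "width": finger opening in mm.
Only numpy, scipy, OpenCV 4.12 (cv2) and the standard library are available. Lean on these libraries where they do the work, as an engineer would, in place of code of your own. Each camera call takes 0.05 s, during which the arm holds its last target.

## Working session

There is one attempt and no reset: what is moved stays moved. The work goes in short steps, Python scripts to look and compute and a tool call to move; the robot and the scene stay as the last step left them, time stands still between calls to the robot, and variables do not carry over. Pictures are saved under pics/ and viewed, and the job is handed in when it is done.

Besides the shell and the picture viewer there is one more tool, called after ">>>" as a command line: name --argument value ..., lists and objects as JSON in quotes. servo_tool: Moves the arm, as the interface text tells. Its arguments: {"type":"object","properties":{"plan":{"type":"array","items":{"type":"array","items":{"type":"array","items":{"type":"number"}}}}},"required":["plan"]}

```bash
ls; mkdir -p pics; python3 - <<'E'
from workcell import ctrl
import cv2
o=ctrl.get_obs();print(o)
for n in("side","top"):
    im=ctrl.get_image(n);cv2.imwrite(f"pics/{n}0.png",im[:,:,::-1]);c=ctrl.calibration(n);print(n,c)
E
```

```text
pics
{'t': 0.0, 'qpos': array([-1.13099866e+00,  4.23819325e-01,  1.63070619e+00, -2.41530352e-05,
        1.08861247e+00, -1.90223080e-02]), 'qvel': array([-0.00123011,  0.00073099,  0.00098025, -0.00051893, -0.0011365 ,
        0.0006138 ]), 'joint_torque': array([ 2.37089705e-03, -5.44622433e+01, -2.73662406e+01,  6.45035505e-02,
        2.27964192e-02, -1.29110340e-04]), 'ee_pos': array([ 276.57729172, -559.85986947,  235.90876181]), 'orientation': array([ 0.86577968,  1.39333424, -0.86443152]), 'ft_force': array([ 0.04912088,  0.00262671, -0.52843608]), 'moment': array([ 0.00928853, -0.0231853 ,  0.0003546 ]), 'width': 88.21032468027273}
side {'K': array([[501.80126089,   0.        , 319.49441373],
       [  0.        , 501.80126089, 198.26774192],
       [  0.        ,   0.        ,   1.        ]]), 'view': array([[-8.16992716e-01, -5.76354762e-01,  1.83872512e-02,
         4.43409545e+02],
       [ 3.15585204e-01, -4.20205137e-01,  8.50784122e-01,
        -2.82918676e+02],
       [-4.82627063e-01,  7.00887175e-01,  5.25193571e-01,
        -1.59782261e+03],
       [ 0.00000000e+00,  0.00000000e+00,  0.00000000e+00,
         1.00000000e+00]])}
top {'K': array([[387.0933858 ,   0.        , 324.6503272 ],
       [  0.        , 387.0933858 , 209.56772227],
       [  0.        ,   0.        ,   1.        ]]), 'view': array([[ 5.98813738e-03, -9.99948653e-01,  8.17516573e-03,
        -6.52115020e+00],
       [ 9.98525477e-01,  6.42031227e-03,  5.39040896e-02,
        -5.39514241e+02],
       [-5.39538089e-02,  7.84032617e-03,  9.98512652e-01,
        -1.15875970e+03],
       [ 0.00000000e+00,  0.00000000e+00,  0.00000000e+00,
         1.00000000e+00]])}
```

View pics/side0.png

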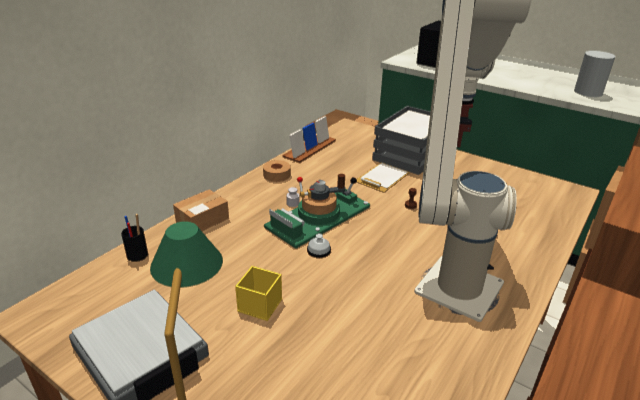

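View pics/top0.png

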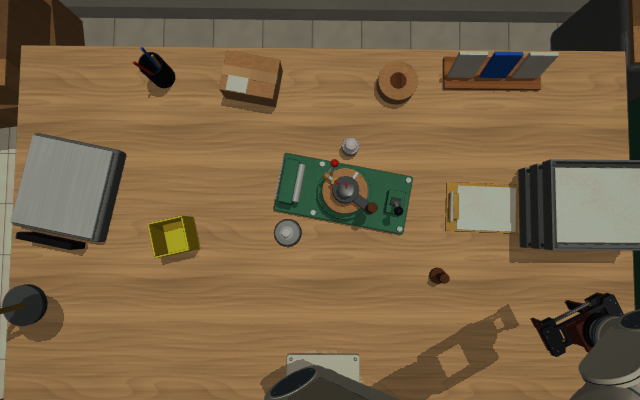

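```bash
python3 - <<'E'
import cv2
a=cv2.imread("pics/top0.png")[145:245,265:425];cv2.imwrite("pics/top0z.png",cv2.resize(a,None,fx=5,fy=5,interpolation=cv2.INTER_CUBIC))
a=cv2.imread("pics/side0.png")[160:260,255:385];cv2.imwrite("pics/side0z.png",cv2.resize(a,None,fx=6,fy=6,interpolation=cv2.INTER_CUBIC))
E
```

```text
(no output)
```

View pics/top0z.png

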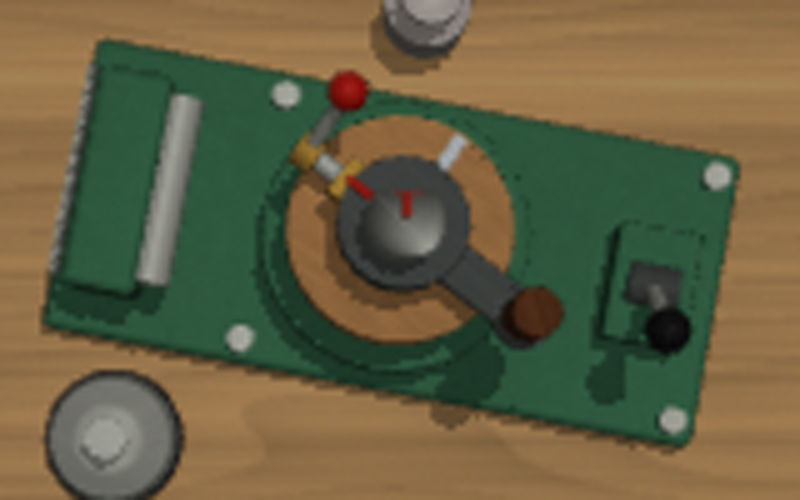

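View pics/side0z.png

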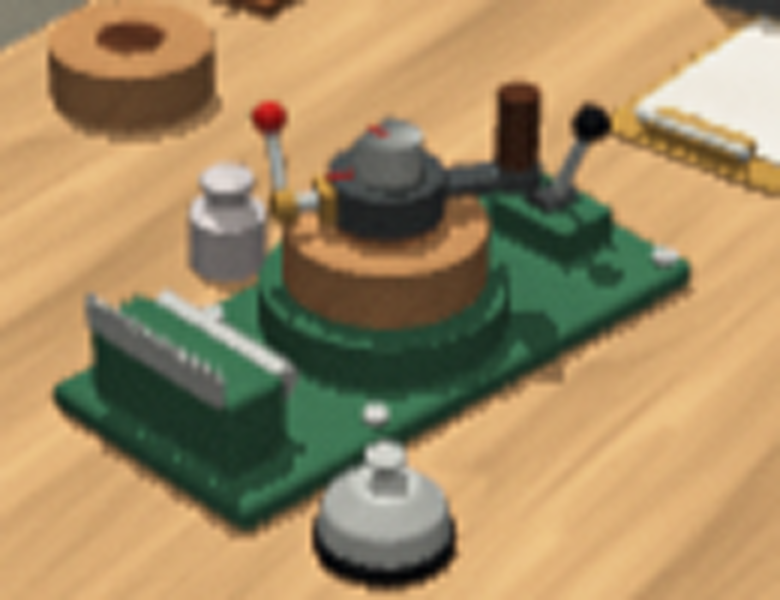

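```bash
cat > h.py <<'E'
import numpy as np, cv2
from workcell import ctrl
from scipy.spatial.transform import Rotation as R
def cam(n):
    c=ctrl.calibration(n);return np.array(c["K"]),np.array(c["view"])
def ray(n,px):
    K,V=cam(n);d=np.linalg.inv(K)@[px[0],px[1],1.];d=d*[1,-1,-1]
    Rm=V[:3,:3];return -Rm.T@V[:3,3],Rm.T@d
def onz(n,px,z):
    o,d=ray(n,px);return o+d*(z-o[2])/d[2]
def proj(n,P):
    K,V=cam(n);p=V[:3,:3]@np.asarray(P,float)+V[:3,3];q=K@(p*[1,-1,-1]);return q[:2]/q[2]
def tri(p1,p2):
    o1,d1=ray("side",p1);o2,d2=ray("top",p2)
    A=np.stack([d1,-d2],1);s=np.linalg.lstsq(A,o2-o1,rcond=None)[0]
    a,b=o1+s[0]*d1,o2+s[1]*d2;return (a+b)/2,np.linalg.norm(a-b)
def shoot(tag):
    r={}
    for n in("side","top"):
        im=ctrl.get_image(n)[:,:,::-1].copy();cv2.imwrite(f"pics/{n}{tag}.png",im);r[n]=im
    return r
def load(tag): return {n:cv2.imread(f"pics/{n}{tag}.png") for n in("side","top")}
def blobs(im,mask,box,amin=3):
    x0,y0,x1,y1=box;m=np.zeros(mask.shape,np.uint8);m[y0:y1,x0:x1]=mask[y0:y1,x0:x1]
    k,_,s,c=cv2.connectedComponentsWithStats(m,connectivity=8)
    return [(tuple(np.round(c[i],2)),int(s[i][4]),tuple(int(v) for v in s[i][:4])) for i in range(1,k) if s[i][4]>=amin]
def red(im):
    b,g,r=[im[:,:,i].astype(int) for i in range(3)];return ((r>100)&(g<0.45*r)&(b<0.45*r)).astype(np.uint8)
def black(im): return (im.max(2)<38).astype(np.uint8)
def green(im):
    b,g,r=[im[:,:,i].astype(int) for i in range(3)];return ((g>1.3*r)&(g>b*1.1)&(g>40)).astype(np.uint8)
def brown(im):
    b,g,r=[im[:,:,i].astype(int) for i in range(3)];return ((r>1.5*g)&(r<110)&(r>35)).astype(np.uint8)
E
python3 - <<'E'
from h import *
I=load("0")
bx={"top":(265,140,425,240),"side":(260,165,385,255)}
for n in I:
    print(n)
    for f in(red,black,brown):print(f.__name__,blobs(I[n],f(I[n]),bx[n]))
b=blobs(I["top"],green(I["top"]),(265,140,425,240),500);print(b)
m=green(I["top"]);m[:140]=0;m[240:]=0;m[:,:265]=0;m[:,425:]=0
c=max(cv2.findContours(m,0,2)[0],key=cv2.contourArea);print(cv2.minAreaRect(c),cv2.boxPoints(cv2.minAreaRect(c)))
for p in cv2.boxPoints(cv2.minAreaRect(c)):print(onz("top",p,20))
z=lambda u,v:(265+(u+.5)/5-.5,145+(v+.5)/5-.5)
print("corners",[onz("top",z(*q),20)[:2].round(1) for q in[(103,42),(740,158),(688,446),(43,328)]])
E
```

```text
side
red [((np.float64(299.06), np.float64(178.72)), 18, (297, 177, 5, 5)), ((np.float64(311.0), np.float64(189.0)), 3, (310, 189, 3, 1))]
black [((np.float64(353.05), np.float64(180.16)), 19, (351, 178, 5, 5)), ((np.float64(343.0), np.float64(182.0)), 5, (343, 180, 1, 5)), ((np.float64(319.91), np.float64(195.5)), 76, (312, 191, 17, 8)), ((np.float64(343.4), np.float64(191.2)), 5, (343, 190, 2, 4)), ((np.float64(310.83), np.float64(253.17)), 12, (308, 251, 8, 4)), ((np.float64(327.0), np.float64(253.0)), 9, (324, 251, 6, 4))]
brown [((np.float64(276.5), np.float64(165.93)), 28, (272, 165, 10, 3)), ((np.float64(340.69), np.float64(180.41)), 74, (338, 174, 7, 14)), ((np.float64(300.0), np.float64(180.67)), 3, (299, 180, 3, 2))]
top
red [((np.float64(334.33), np.float64(162.22)), 36, (331, 159, 7, 7)), ((np.float64(336.4), np.float64(181.9)), 10, (334, 180, 5, 5)), ((np.float64(346.0), np.float64(185.0)), 5, (346, 183, 1, 5))]
black [((np.float64(387.0), np.float64(195.5)), 4, (387, 194, 1, 4)), ((np.float64(340.5), np.float64(201.33)), 6, (338, 200, 6, 3)), ((np.float64(386.0), np.flo
[... 596 characters left out ...]
85.14)), 7, (344, 183, 3, 6)), ((np.float64(347.5), np.float64(184.0)), 6, (347, 183, 3, 4)), ((np.float64(371.68), np.float64(207.12)), 77, (367, 203, 10, 10))]
[((np.float64(343.05), np.float64(194.26)), 5082, (274, 153, 139, 81))]
((343.18719482421875, 193.224609375), (131.2129364013672, 58.423091888427734), 10.713123321533203) [[273.29407 209.73131]
 [284.15442 152.32652]
 [413.08032 176.71791]
 [402.21997 234.1227 ]]
[537.76247021 151.6468721   20.        ]
[712.65366022 120.9741584   20.        ]
[ 640.87703677 -271.07064249   20.        ]
[ 466.69370404 -237.19568118   20.        ]
corners [array([710.6, 117.8]), array([ 642.4, -269.6]), array([ 467.7, -237.1]), array([536.3, 151.9])]
```

```bash
python3 - <<'E'
from h import *
z=lambda u,v:(265+(u+.5)/5-.5,145+(v+.5)/5-.5)
s=lambda u,v:(255+(u+.5)/6-.5,160+(v+.5)/6-.5)
print("shaft z155",onz("top",z(405,222),155).round(1),"collar z130",onz("top",z(403,222),130).round(1),"roll z95",onz("top",z(399,229),95).round(1))
print("drum centre?")
print("redball",tri((299.06,178.72),z(348,91)),"top red",z(348,91))
print("knob top z174",onz("top",z(537,311),174).round(1))
print("knob top side",tri(s(520,91),z(537,311)))
print("black",tri((353.05,180.2),z(668,330)))
a=onz("top",z(406,217),155);b=onz("top",z(406,192),155);print("shaftline",a,b,np.degrees(np.arctan2(*(b-a)[[1,0]])))
a=onz("top",z(371,197),130);b=onz("top",z(350,178),130);print("collarline",np.degrees(np.arctan2(*(b-a)[[1,0]])))
c=np.array([589.2,-59.2]);y=np.array([68.4,388.2]);y/=np.linalg.norm(y)
print("pivot",c-155*y)
E
```

```text
shaft z155 [587.5 -57.8 155. ] collar z130 [590.1 -58.3 130. ] roll z95 [589.9 -58.1  95. ]
drum centre?
redball (array([657.14581086, -26.70056032, 160.24727082]), np.float64(0.36068652217280694)) top red (334.2, 162.8)
knob top z174 [ 539. -126.  174.]
knob top side (array([ 538.43368832, -126.65500448,  172.51493017]), np.float64(1.5531533511347093))
black (array([ 532.46543926, -206.56792973,  115.06912314]), np.float64(0.22002045592829142))
shaftline [590.14283842 -58.34295063 155.        ] [603.59772279 -58.30202471 155.        ] 0.17427690153723707
collarline 48.05141328305451
pivot [ 562.30365196 -211.84857177]
```

```bash
cat >> h.py <<'E'
def st():
    o=ctrl.get_obs();M=R.from_rotvec(o["orientation"]).as_matrix();return o,M
def togo(P,M=None,p=None):
    "shift in tool cm from the current pose to world TCP P"
    o,Mm=st();M=Mm if M is None else M
    return (M.T@(np.asarray(P,float)-(o["ee_pos"] if p is None else p))/10)
E
python3 - <<'E'
from h import *
o,M=st();print(M.round(3),o["t"])
# want yaw so tool z || world y: candidates
x=np.array([0,0,-1.])
for zz in([0,1,0],[0,-1,0],[1,0,0],[-1,0,0]):
    zz=np.array(zz,float);T=np.stack([x,np.cross(zz,x),zz],1)
    print(zz,R.from_matrix(M.T@T).as_rotvec().round(3))
print(togo([539.5,-126.5,220]))
E
```

```text
[[-0.001  0.897  0.443]
 [ 0.001  0.443 -0.897]
 [-1.     0.    -0.001]] 0.1
[0. 1. 0.] [-2.683e+00 -0.000e+00 -2.000e-03]
[ 0. -1.  0.] [ 0.459 -0.001  0.   ]
[1. 0. 0.] [-1.112e+00 -1.000e-03 -1.000e-03]
[-1.  0.  0.] [ 2.03e+00 -1.00e-03  1.00e-03]
[  1.63665281  42.76603685 -27.21402591]
```

>>> servo_tool --plan '[[[1.6,42.8,-27.2,0.459,0,0,5],[1.6,42.8,-27.2,0.459,0,0,5],[1.6,42.8,-27.2,0.459,0,0,5],[1.6,42.8,-27.2,0.459,0,0,5],[1.6,42.8,-27.2,0.459,0,0,5],[1.6,42.8,-27.2,0.459,0,0,5],[1.6,42.8,-27.2,0.459,0,0,5],[1.6,42.8,-27.2,0.459,0,0,5]]]'

```text
t: 0.77
ee_pos: [449.1, -275.7, 226.0]
orientation: [1.21, 1.209, -1.21]
ft_force: [0.4, -0.2, 0.4]
width: 50.4
```

```bash
python3 - <<'E'
from h import *
o,M=st();print(M.round(3),o["ee_pos"],o["t"],o["width"],o["ft_force"]);print(togo([539,-126.5,220]),togo([539,-126.5,152]))
E
```

```text
[[-0.  1. -0.]
 [ 0. -0. -1.]
 [-1. -0. -0.]] [ 449.06588643 -275.67275217  226.04644436] 0.7667 50.41251908951592 [ 0.44749715 -0.20039814  0.41943086]
[  0.60492707   8.98636642 -14.92150879] [  7.40492672   8.98818157 -14.92028684]
```

>>> servo_tool --plan '[[[0.6,9,-14.9,0,0,0,5],[0.6,9,-14.9,0,0,0,5],[0.6,9,-14.9,0,0,0,5],[0.6,9,-14.9,0,0,0,5],[0.6,9,-14.9,0,0,0,5],[0.6,9,-14.9,0,0,0,5],[0.6,9,-14.9,0,0,0,5]]]'

```text
t: 1.35
ee_pos: [538.2, -128.5, 219.9]
orientation: [1.208, 1.211, -1.209]
ft_force: [0.0, 0.6, 0.7]
width: 50.3
```

```bash
python3 - <<'E'
from h import *
o,M=st();print(o["ee_pos"],o["t"],o["ft_force"]);print(togo([539,-126.5,152]))
I=shoot("1")
a=I["top"][125:225,300:430];b=I["side"][120:220,280:410]
cv2.imwrite("pics/z1.png",cv2.resize(np.vstack([a,b]),None,fx=3,fy=3,interpolation=cv2.INTER_CUBIC))
E
```

```text
[ 538.21768265 -128.53741121  219.85049714] 1.35 [0.01795424 0.55900822 0.71192241]
[ 6.78493809  0.08590616 -0.20436619]
```

View pics/z1.png

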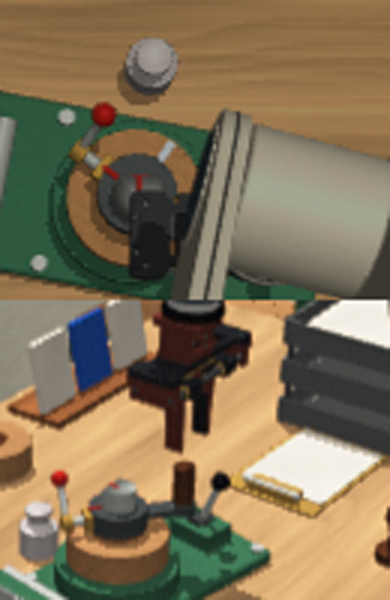

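>>> servo_tool --plan '[[[3,0.1,-0.1,0,0,0,5],[6.8,0.1,-0.1,0,0,0,5],[6.8,0.1,-0.1,0,0,0,5],[6.8,0.1,-0.1,0,0,0,2.4],[6.8,0.1,-0.1,0,0,0,2.4],[6.8,0.1,-0.1,0,0,0,2.4],[6.8,0.1,-0.1,0,0,0,2.4]]]'

```text
t: 2.03
ee_pos: [540.7, -127.6, 154.2]
orientation: [1.212, 1.207, -1.208]
ft_force: [0.2, 3.9, 4.1]
width: 27.9
```

```bash
python3 - <<'E'
from h import *
o,M=st();print(o["ee_pos"],o["t"],o["ft_force"],o["moment"],o["width"])
E
```

```text
[ 540.6708385  -127.62497522  154.21623145] 2.0333 [0.22662885 3.86299819 4.05749946] [ 0.53924264 -0.12334338  0.04030899] 27.86558299632887
```

>>> servo_tool --plan '[[[0,-1.01,-0.87,0,0,0,2.4],[0,-1.88,-1.88,0,0,0,2.4],[0,-2.57,-3.02,0,0,0,2.4],[0,-3.08,-4.25,0,0,0,2.4],[0,-3.4,-5.55,0,0,0,2.4],[0,-3.5,-6.88,0,0,0,2.4],[0,-3.5,-6.88,0,0,0,2.4],[0,-3.5,-6.88,0,0,0,2.4]]]'

```text
t: 2.7
ee_pos: [505.3, -57.4, 154.1]
orientation: [1.21, 1.208, -1.206]
ft_force: [-0.9, 0.9, 9.6]
width: 27.4
```

```bash
python3 - <<'E'
from h import *
o,M=st();print(o["ee_pos"],o["t"],o["ft_force"],o["moment"],o["width"])
I=shoot("2")
a=I["top"][145:225,290:410];b=I["side"][150:220,270:390]
cv2.imwrite("pics/z2.png",cv2.resize(np.vstack([a,b]),None,fx=4,fy=4,interpolation=cv2.INTER_CUBIC))
E
```

```text
[505.30652491 -57.43708026 154.11382733] 2.7 [-0.87373924  0.93089621  9.56148098] [ 0.13684838  0.12440933 -0.03316647] 27.36821085875134
```

View pics/z2.png

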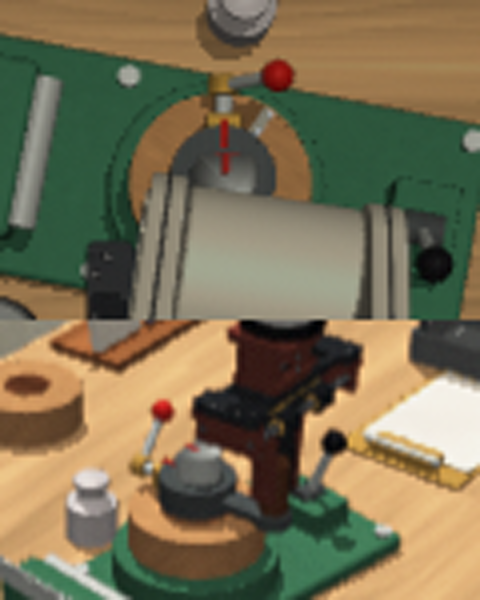

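```bash
python3 - <<'E'
from h import *
I=load("2")
r={n:blobs(I[n],red(I[n]),(290,145,400,230) if n=="top" else (290,160,340,230),2) for n in I};print(r)
print(tri((310.2,172.1),(359.2,163.3)))
E
```

```text
{'side': [((np.float64(310.11), np.float64(172.0)), 19, (308, 170, 5, 5)), ((np.float64(311.5), np.float64(185.0)), 2, (311, 185, 2, 1))], 'top': [((np.float64(359.19), np.float64(162.94)), 36, (356, 160, 7, 7)), ((np.float64(345.5), np.float64(178.0)), 14, (345, 175, 2, 7)), ((np.float64(346.0), np.float64(185.0)), 5, (346, 183, 1, 5))]}
(array([656.03626462, -93.95778222, 159.09432569]), np.float64(0.7195044008320232))
```

>>> servo_tool --plan '[[[0,0,0,0,0,0,5],[0,0,0,0,0,0,5],[-2,0,0,0,0,0,5],[-6,0,0,0,0,0,3],[-6,5,6,0,0,0,0],[-6,8,9,0,0,0,0],[-6,12,9,0,0,0,0],[-6,15,9,0,0,0,0]]]'

```text
t: 3.47
ee_pos: [639.2, -147.7, 213.1]
orientation: [1.211, 1.208, -1.211]
ft_force: [1.4, 0.1, 0.4]
width: 17.8
```

>>> servo_tool --plan '[[[0,1.6,-0.8,0,0,0,0],[2,1.6,-0.8,0,0,0,0],[4.7,1.6,-0.8,0,0,0,0],[4.7,1.6,-0.8,0,0,0,0],[4.7,1.6,-0.8,0,0,0,0]]]'

```text
t: 3.88
ee_pos: [653.2, -137.1, 163.8]
orientation: [1.208, 1.213, -1.212]
ft_force: [0.9, -0.1, 0.7]
width: 0.6
```

```bash
python3 - <<'E'
from h import *
o,M=st();print(o["ee_pos"],o["t"],o["ft_force"],o["width"]);print(togo([656,-56,166]))
I=shoot("3")
a=I["top"][145:225,290:410];b=I["side"][150:220,270:390]
cv2.imwrite("pics/z3.png",cv2.resize(np.vstack([a,b]),None,fx=4,fy=4,interpolation=cv2.INTER_CUBIC))
E
```

```text
[ 653.23765612 -137.05531402  163.79521579] 3.8833 [ 0.90239919 -0.14040005  0.65768776] 0.6433178936027366
[-0.21276271  0.27473746 -8.10578848]
```

View pics/z3.png

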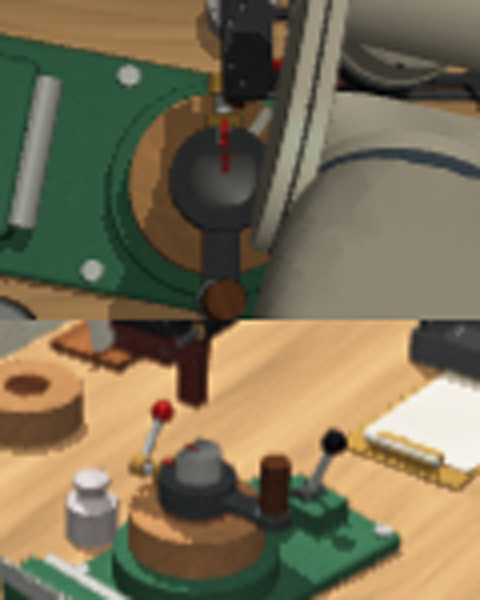

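>>> servo_tool --plan '[[[-0.2,0.2,-1.2,0,0,0,0],[-0.2,0.2,-2.4,0,0,0,0],[-0.2,0.2,-3.6,0,0,0,0],[-0.2,0.2,-4.8,0,0,0,0],[-0.2,0.2,-6.0,0,0,0,0],[-0.2,0.2,-7.2,0,0,0,0],[-0.2,0.2,-7.8,0,0,0,0],[-0.2,0.2,-7.8,0,0,0,0]]]'

```text
t: 4.65
ee_pos: [656.3, -57.6, 166.9]
orientation: [1.208, 1.211, -1.209]
ft_force: [-0.4, -0.2, 0.5]
width: 0.7
```

```bash
python3 - <<'E'
from h import *
o,M=st();print(o["ee_pos"],o["t"],o["ft_force"],o["width"])
E
```

```text
[656.3341077  -57.5555218  166.86349229] 4.65 [-0.43955763 -0.15262612  0.53731634] 0.7389638549357889
```

>>> servo_tool --plan '[[[0,0,-0.2,0,0,0,0],[0,0,-0.4,0,0,0,0],[0,0,-0.6,0,0,0,0],[0,0,-0.8,0,0,0,0],[0,0,-0.8,0,0,0,0]]]'

```text
t: 5.07
ee_pos: [656.1, -51.9, 166.7]
orientation: [1.209, 1.21, -1.211]
ft_force: [-1.5, -2.6, -1.0]
width: 0.5
```

```bash
python3 - <<'E'
from h import *
o,M=st();print(o["ee_pos"],o["t"],o["ft_force"],o["width"])
I=shoot("4")
a=I["top"][145:225,290:410];b=I["side"][150:220,270:390]
cv2.imwrite("pics/z4.png",cv2.resize(np.vstack([a,b]),None,fx=4,fy=4,interpolation=cv2.INTER_CUBIC))
E
```

```text
[656.14884659 -51.94545167 166.65094349] 5.0667 [-1.46729862 -2.56636847 -1.00289468] 0.4808362844056669
```

View pics/z4.png

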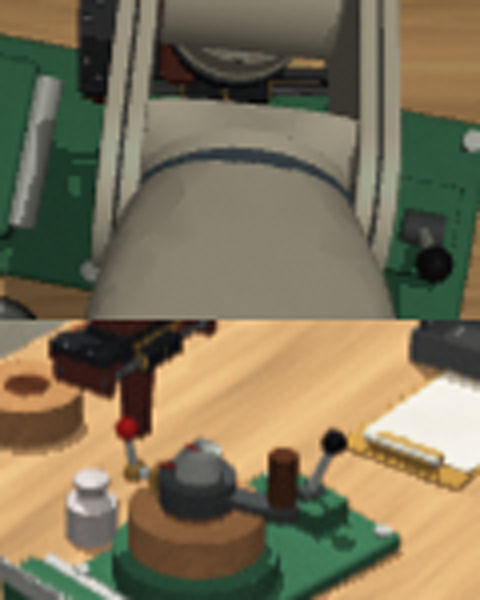

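>>> servo_tool --plan '[[[0,0,1,0,0,0,0],[0,0,3,0,0,0,0],[0,0,6,0,0,0,0],[0,0,9,0,0,0,0],[0,0,9,0,0,0,0]]]'

```text
t: 5.58
ee_pos: [657.5, -146.7, 167.9]
orientation: [1.212, 1.205, -1.211]
ft_force: [1.3, 0.9, 0.4]
width: 0.8
```

```bash
python3 - <<'E'
from h import *
o,M=st();print(o["ee_pos"],o["t"],o["ft_force"],o["width"])
I=shoot("5")
r={n:blobs(I[n],red(I[n]),(290,145,400,230) if n=="top" else (290,160,340,230),2) for n in I};print(r)
a=I["top"][145:225,290:410];b=I["side"][150:220,270:390]
cv2.imwrite("pics/z5.png",cv2.resize(np.vstack([a,b]),None,fx=4,fy=4,interpolation=cv2.INTER_CUBIC))
E
```

```text
[ 657.50359982 -146.7202036   167.88350972] 5.5833 [1.31418643 0.93428525 0.38513759] 0.8056206605374814
{'side': [((np.float64(301.45), np.float64(175.95)), 20, (299, 174, 6, 5))], 'top': [((np.float64(337.1), np.float64(162.66)), 29, (335, 160, 5, 7))]}
```

View pics/z5.png

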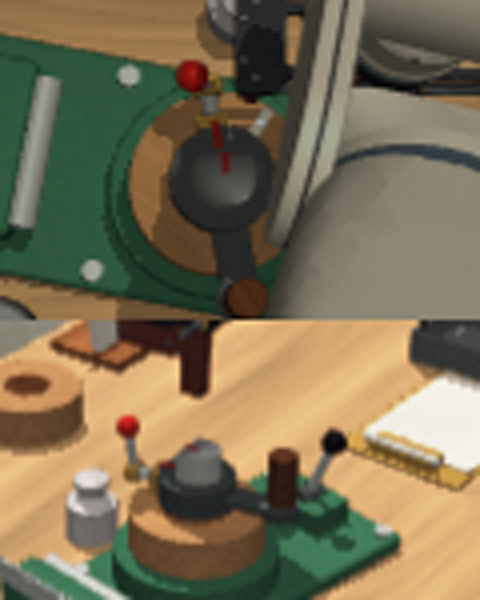

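```bash
python3 - <<'E'
from h import *
I=load("5")
for t in((337.1,162.7),(337.7,163.4)):
  P,e=tri((301.45,175.95),t);print(P,e)
  for ph in(0,.1,.15,.2):
    d=P[:2]-[589.5,-58.6];c,s=np.cos(ph),np.sin(ph);print(ph,d@[c,s],d@[-s,c])
z=lambda u,v:(290+(u+.5)/4-.5,145+(v+.5)/4-.5)
k=onz("top",z(245,297),174)[:2];print("knob",k,np.arctan2(*-(k-[589.5,-58.6])[::-1]))
k=onz("top",z(224,300),174)[:2];print("knob z3",k,np.arctan2(*-(k-[589.5,-58.6])[::-1]))
a=np.vstack([load(k)["top"][165:195,325:370] for k in"035"])
cv2.imwrite("pics/cmp.png",cv2.resize(np.hstack([load(k)["top"][165:195,325:370] for k in("1","3","5")]),None,fx=6,fy=6*1.5,interpolation=cv2.INTER_CUBIC)[:, :810][:,:800])
E
```

```text
[654.42241257 -34.98070617 169.43579314] 2.9814801511700257
0 64.92241256530485 23.619293834855128
0.1 66.95606572469573 17.019869483257096
0.15 67.72302701543089 13.652190535738132
0.2 68.32071600809813 10.250388221803213
[653.66116305 -35.95068757 169.05945845] 0.5730892769420712
0 64.16116304545028 22.64931242702007
0.1 66.10178272359646 16.13073208270681
0.15 66.82537329698499 12.806860680128635
0.2 67.38193523911274 9.45097879553425
knob [506.98152409 -70.68981795] 0.14547543723138198
knob z3 [504.93340824 -56.95161955] -0.019489631760464556
```

View pics/cmp.png

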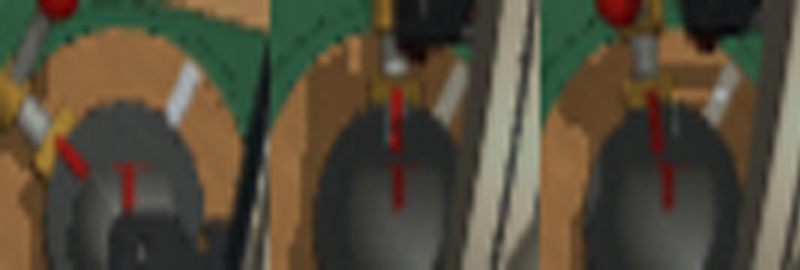

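>>> servo_tool --plan '[[[-4,0,0,0,0,0,0],[-6,-4,-2,0,0,0,3],[-6,-8,-4,0,0,0,5],[-6,-12,-6,0,0,0,5],[-6,-15,-7,0,0,0,5],[-6,-15,-7,0,0,0,5],[-6,-15,-7,0,0,0,5]]]'

```text
t: 6.27
ee_pos: [504.9, -70.1, 227.6]
orientation: [1.208, 1.21, -1.208]
ft_force: [0.3, -0.1, 0.7]
width: 36.9
```

```bash
python3 - <<'E'
from h import *
o,M=st();print(o["ee_pos"],o["t"],o["width"],togo([506.5,-71,154]))
E
```

```text
[504.91478198 -70.05056415 227.62735745] 6.2667 36.916118450432215 [7.36265215 0.15983774 0.09912764]
```

>>> servo_tool --plan '[[[2,0.2,0.1,0,0,0,5],[4,0.2,0.1,0,0,0,5],[7.4,0.2,0.1,0,0,0,5],[7.4,0.2,0.1,0,0,0,5],[7.4,0.2,0.1,0,0,0,2.4],[7.4,0.2,0.1,0,0,0,2.4],[7.4,0.2,0.1,0,0,0,2.4],[7.4,0.2,0.1,0,0,0,2.4]]]'

```text
t: 6.93
ee_pos: [510.2, -72.7, 154.9]
orientation: [1.211, 1.207, -1.207]
ft_force: [1.0, 4.4, 1.1]
width: 27.6
```

```bash
python3 - <<'E'
from h import *
o,M=st();print(o["ee_pos"],o["t"],o["width"],o["ft_force"],togo([504.5,-55,154]))
E
```

```text
[510.2029087  -72.65655805 154.88524209] 6.9333 27.58551425387002 [0.98966457 4.41816223 1.07393824] [ 0.08685451 -0.57142217 -1.76537295]
```

>>> servo_tool --plan '[[[0,-0.2,-0.6,0,0,0,2.4],[0,-0.3,-1.2,0,0,0,2.4],[0,-0.4,-1.7,0,0,0,2.4],[0,-0.4,-1.7,0,0,0,2.4],[0,-0.4,-1.7,0,0,0,2.4]]]'

```text
t: 7.35
ee_pos: [508.7, -55.6, 154.9]
orientation: [1.212, 1.202, -1.203]
ft_force: [9.6, -0.6, -5.3]
width: 27.4
```

```bash
python3 - <<'E'
from h import *
o,M=st();print(o["ee_pos"],o["t"],o["width"],o["ft_force"])
I=shoot("6")
a=I["top"][145:205,300:390]
cv2.imwrite("pics/z6.png",cv2.resize(a,None,fx=8,fy=8,interpolation=cv2.INTER_CUBIC))
m=red(I["top"]);ys,xs=np.nonzero(m[170:195,335:355]);
for y in range(25):print(y+170,xs[ys==y]+335, end=";")
E
```

```text
[508.65492672 -55.64907085 154.93724129] 7.35 27.43623738982516 [ 9.61314539 -0.62876931 -5.29348643]
170 [];171 [];172 [];173 [];174 [];175 [346];176 [345 346];177 [345 346];178 [345 346];179 [345 346];180 [345 346];181 [345 346];182 [];183 [346];184 [346];185 [346];186 [346];187 [346];188 [];189 [];190 [];191 [];192 [];193 [];194 [];
```

View pics/z6.png

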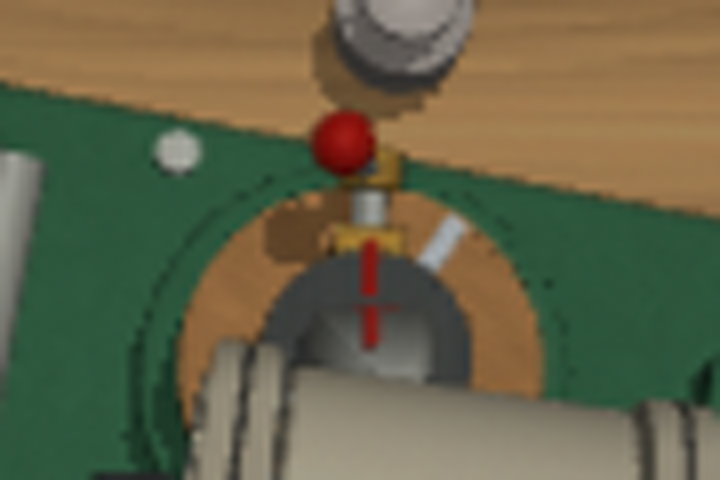

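>>> servo_tool --plan '[[[0,0,0,0,0,0,5],[0,0,0,0,0,0,5],[-2,0,0,0,0,0,5],[-6,0,0,0,0,0,2],[-6.5,4,1.5,0,0,0,0],[-6.5,8,3,0,0,0,0],[-6.5,12,4,0,0,0,0],[-6.5,15,4,0,0,0,0]]]'

```text
t: 8.12
ee_pos: [656.9, -97.3, 219.5]
orientation: [1.211, 1.206, -1.209]
ft_force: [0.3, 0.5, 0.4]
width: 17.8
```

>>> servo_tool --plan '[[[0,0,0,0,0,0,0],[0,0,0,0,0,0,0]]]'

```text
t: 8.28
ee_pos: [655.0, -95.6, 217.6]
orientation: [1.209, 1.21, -1.21]
ft_force: [-0.6, 0.2, -1.0]
width: 3.9
```

```bash
python3 - <<'E'
from h import *
o,M=st();print(o["ee_pos"],o["t"],o["width"],togo([656,-95,172]))
I=shoot("7")
r={n:blobs(I[n],red(I[n]),(290,145,400,230) if n=="top" else (290,160,340,230),2) for n in I};print(r)
E
```

```text
[655.00199978 -95.58245729 217.62977488] 8.2833 3.9499457357030416 [ 4.56285127  0.10584432 -0.05745781]
{'side': [((np.float64(302.79), np.float64(174.37)), 19, (301, 172, 5, 5))], 'top': []}
```

Descend, then push gently in 3 mm steps.

>>> servo_tool --plan '[[[2.5,0.1,0,0,0,0,0],[4.6,0.1,0,0,0,0,0],[4.6,0.1,-0.6,0,0,0,0],[4.6,0.1,-1.2,0,0,0,0],[4.6,0.1,-1.8,0,0,0,0],[4.6,0.1,-2.1,0,0,0,0],[4.6,0.1,-2.4,0,0,0,0],[4.6,0.1,-2.7,0,0,0,0]]]'

```text
t: 9.05
ee_pos: [656.3, -68.2, 173.5]
orientation: [1.21, 1.208, -1.208]
ft_force: [0.1, 0.2, 0.2]
width: 0.3
```

>>> servo_tool --plan '[[[0,0,-0.25,0,0,0,0],[0,0,-0.5,0,0,0,0],[0,0,-0.75,0,0,0,0],[0,0,-1,0,0,0,0]]]'

```text
t: 9.38
ee_pos: [655.9, -58.7, 172.3]
orientation: [1.209, 1.209, -1.209]
ft_force: [0.5, 0.0, -1.1]
width: 0.6
```

```bash
python3 - <<'E'
from h import *
o,M=st();print(o["ee_pos"],o["t"],o["width"],o["ft_force"])
I=shoot("8")
print(blobs(I["side"],red(I["side"]),(290,160,340,230),2))
a=I["top"][145:205,300:390];b=I["side"][150:220,270:390]
cv2.imwrite("pics/z8.png",cv2.resize(b,None,fx=6,fy=6,interpolation=cv2.INTER_CUBIC))
E
```

```text
[655.91681757 -58.67244364 172.25154375] 9.3833 0.6195492643896686 [ 0.47416018  0.04018306 -1.12851104]
[((np.float64(301.63), np.float64(175.89)), 19, (299, 174, 6, 5))]
```

View pics/z8.png

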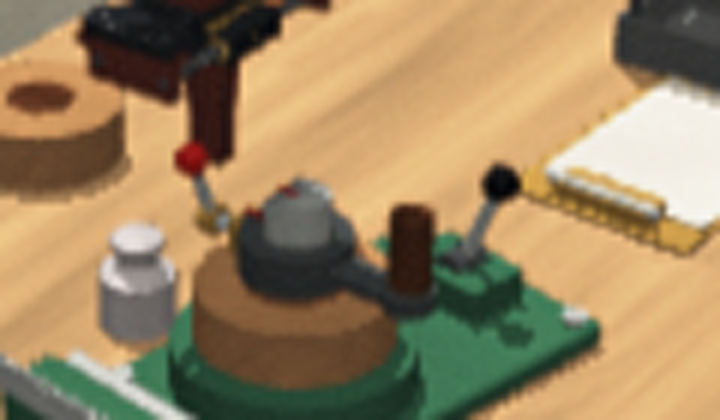

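>>> servo_tool --plan '[[[0,0,-0.25,0,0,0,0],[0,0,-0.5,0,0,0,0],[0,0,-0.7,0,0,0,0],[0,0,-0.9,0,0,0,0]]]'

```text
t: 9.82
ee_pos: [655.7, -49.6, 172.0]
orientation: [1.209, 1.209, -1.21]
ft_force: [0.1, -1.5, -0.9]
width: 0.5
```

```bash
python3 - <<'E'
from h import *
o,M=st();print(o["ee_pos"],o["t"],o["width"],o["ft_force"])
im=ctrl.get_image("side")[:,:,::-1].copy();cv2.imwrite("pics/side9.png",im)
print(blobs(im,red(im),(290,160,340,230),2))
cv2.imwrite("pics/z9.png",cv2.resize(im[150:220,270:390],None,fx=6,fy=6,interpolation=cv2.INTER_CUBIC))
for q in(.7,.9,1.0,1.1,1.2,1.3,1.4):print(q,proj("side",[655.5,-58.6+55*np.sin(q-.7),115+55*np.cos(q-.7)]))
E
```

```text
[655.6524749  -49.57530176 172.04839229] 9.8167 0.4836172776114079 [ 0.12712761 -1.510307   -0.91417153]
[((np.float64(299.95), np.float64(177.9)), 20, (298, 176, 5, 5))]
0.7 [304.64213545 173.2029413 ]
0.9 [302.88005601 174.59869276]
1.0 [302.0161474  175.47829503]
1.1 [301.17600982 176.46783262]
1.2 [300.36870292 177.55722071]
1.3 [299.60298221 178.73516048]
1.4 [298.88718258 179.9892683 ]
```

View pics/z9.png

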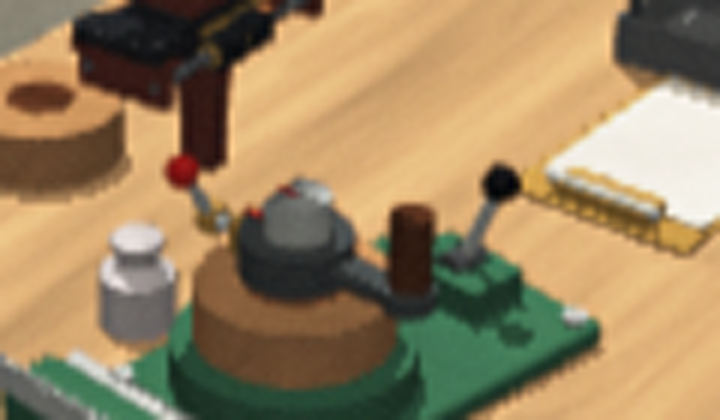

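>>> servo_tool --plan '[[[0,0,-0.2,0,0,0,0],[0,0,-0.4,0,0,0,0],[0,0,-0.6,0,0,0,0],[0,0,-0.75,0,0,0,0]]]'

```text
t: 10.2
ee_pos: [655.6, -42.2, 172.2]
orientation: [1.209, 1.209, -1.21]
ft_force: [-1.6, -3.1, 0.9]
width: 0.3
```

```bash
python3 - <<'E'
from h import *
o,M=st();print(o["ee_pos"],o["t"],o["width"],o["ft_force"])
im=ctrl.get_image("side")[:,:,::-1].copy();cv2.imwrite("pics/side10.png",im)
print(blobs(im,red(im),(290,160,340,230),2),blobs(im,brown(im),(325,170,360,210),20))
E
```

```text
[655.5857874  -42.18994599 172.24941847] 10.2 0.31329139981177023 [-1.59859258 -3.1172832   0.86421983]
[((np.float64(299.05), np.float64(179.9)), 20, (297, 178, 5, 5)), ((np.float64(311.5), np.float64(185.0)), 2, (311, 185, 2, 1))] [((np.float64(338.39), np.float64(190.88)), 84, (335, 184, 7, 15))]
```

>>> servo_tool --plan '[[[0,0,-0.1,0,0,0,0],[0,0,-0.2,0,0,0,0],[0,0,-0.2,0,0,0,0]]]'

```text
t: 10.5
ee_pos: [655.2, -40.8, 172.1]
orientation: [1.208, 1.209, -1.211]
ft_force: [-3.7, -5.0, 0.8]
width: 0.7
```

```bash
python3 - <<'E'
from h import *
o,M=st();print(o["ee_pos"],o["t"],o["width"],o["ft_force"])
im=ctrl.get_image("side")[:,:,::-1].copy();cv2.imwrite("pics/side11.png",im)
print(blobs(im,red(im),(290,160,340,230),2),blobs(im,brown(im),(325,170,360,210),20))
E
```

```text
[655.22284211 -40.81879655 172.14150203] 10.5 0.695307607200892 [-3.72437052 -4.96114119  0.84914391]
[((np.float64(299.0), np.float64(179.86)), 22, (297, 177, 5, 6)), ((np.float64(312.0), np.float64(185.33)), 3, (311, 185, 3, 2))] [((np.float64(338.56), np.float64(190.55)), 84, (336, 184, 7, 15))]
```

>>> servo_tool --plan '[[[0,0,2,0,0,0,0],[-3,0,4,0,0,0,0],[-6,-2,4,0,0,0,3],[-6,-6,4,0,0,0,5],[-6,-10,3,0,0,0,5],[-6,-14,2,0,0,0,5],[-6,-14.9,1.8,0,0,0,5],[-6,-14.9,1.8,0,0,0,5]]]'

```text
t: 11.22
ee_pos: [504.5, -57.4, 232.6]
orientation: [1.209, 1.21, -1.209]
ft_force: [1.4, 0.9, 0.4]
width: 36.9
```

```bash
python3 - <<'E'
from h import *
o,M=st();print(o["ee_pos"],o["t"],o["width"],o["ft_force"],togo([505.5,-58.5,154]))
I=shoot("12")
a=I["top"][145:205,300:390]
cv2.imwrite("pics/z12.png",cv2.resize(np.hstack([a,I["side"][150:210,270:360]]),None,fx=4.4,fy=4.4,interpolation=cv2.INTER_CUBIC))
r={n:blobs(I[n],red(I[n]),(290,145,400,230) if n=="top" else (290,160,340,230),2) for n in I};print(r)
E
```

```text
[504.5235145  -57.37117717 232.58808326] 11.2167 36.88460123256242 [1.41593522 0.89193659 0.36195667] [7.85868135 0.10174315 0.11799   ]
{'side': [((np.float64(299.0), np.float64(180.0)), 21, (297, 178, 5, 5)), ((np.float64(311.5), np.float64(185.0)), 2, (311, 185, 2, 1))], 'top': [((np.float64(332.86), np.float64(162.7)), 37, (330, 160, 7, 7)), ((np.float64(345.5), np.float64(178.0)), 14, (345, 175, 2, 7)), ((np.float64(345.6), np.float64(183.8)), 5, (345, 183, 2, 3))]}
```

View pics/z12.png

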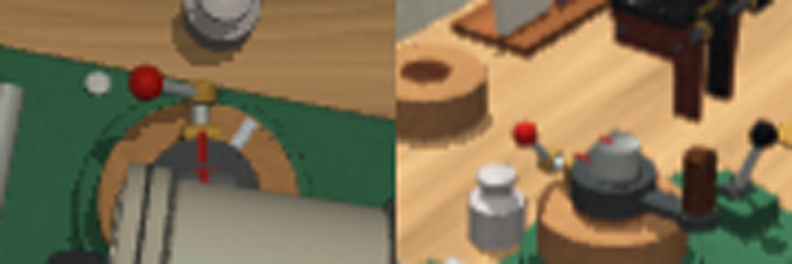

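>>> servo_tool --plan '[[[2,0.1,0.1,0,0,0,5],[4,0.1,0.1,0,0,0,5],[7.8,0.1,0.1,0,0,0,5],[7.8,0.1,0.1,0,0,0,5],[7.8,0.1,0.1,0,0,0,2.4],[7.8,0.1,0.1,0,0,0,2.4],[7.8,0.1,0.1,0,0,0,2.4],[7.8,0.1,0.1,0,0,0,2.4]]]'

```text
t: 11.98
ee_pos: [509.3, -59.4, 156.0]
orientation: [1.211, 1.206, -1.207]
ft_force: [0.7, 1.2, 0.6]
width: 27.3
```

```bash
python3 - <<'E'
from h import *
o,M=st();print(o["ee_pos"],o["t"],o["width"],o["ft_force"],o["moment"])
p=o["ee_pos"];c=np.array([589.5,-58.5]);a0=np.radians(180)
# rows: start knob = measured, angles decreasing
for d in range(0,49,6):
    a=a0-np.radians(d);w=c+85*np.array([np.cos(a),np.sin(a)])-p[:2];print(d,"y,z",(w[0]/10).round(2),(-w[1]/10).round(2))
E
```

```text
[509.33281055 -59.35959552 155.98782996] 11.9833 27.31625711146714 [0.73592352 1.16881073 0.59495777] [ 0.17222395 -0.21760239 -0.03083986]
0 y,z -0.48 -0.09
6 y,z -0.44 -0.97
12 y,z -0.3 -1.85
18 y,z -0.07 -2.71
24 y,z 0.25 -3.54
30 y,z 0.66 -4.34
36 y,z 1.14 -5.08
42 y,z 1.7 -5.77
48 y,z 2.33 -6.4
```

>>> servo_tool --plan '[[[0,0.05,-0.89,0,0,0,2.4],[0,0.19,-1.77,0,0,0,2.4],[0,0.42,-2.63,0,0,0,2.4],[0,0.73,-3.46,0,0,0,2.4],[0,1.14,-4.25,0,0,0,2.4],[0,1.62,-5.0,0,0,0,2.4],[0,2.18,-5.69,0,0,0,2.4],[0,2.81,-6.32,0,0,0,2.4]]]'

```text
t: 12.65
ee_pos: [536.5, 4.0, 155.9]
orientation: [1.208, 1.207, -1.208]
ft_force: [-2.6, -7.4, 7.0]
width: 27.5
```

```bash
cat >> h.py <<'E'
def crank(tag,c=(589.5,-58.5),pic=True):
    o,M=st();p=o["ee_pos"];d=p[:2]-np.array(c);a=np.arctan2(d[1],d[0]);f=o["ft_force"]
    u=d/np.linalg.norm(d);print("t",round(o["t"],2),"pos",p.round(1),"ang",np.degrees(a).round(1),"r",np.linalg.norm(d).round(1),"w",round(o["width"],1),"F",f.round(1),"tang(cw)",(-(f[:2]@[u[1],-u[0]])).round(1),"rad",(f[:2]@u).round(1))
    if pic:
        I=shoot(tag);a=I["top"][155:215,310:385];b=I["side"][155:215,280:370]
        cv2.imwrite(f"pics/z{tag}.png",cv2.resize(np.hstack([a,b]),None,fx=4.8,fy=4.8,interpolation=cv2.INTER_CUBIC))
E
python3 - <<'E'
from h import *
crank("13")
E
```

```text
t 12.65 pos [536.5   4.  155.9] ang 130.3 r 81.9 w 27.5 F [-2.6 -7.4  7. ] tang(cw) 6.8 rad -4.0
```

View pics/z13.png

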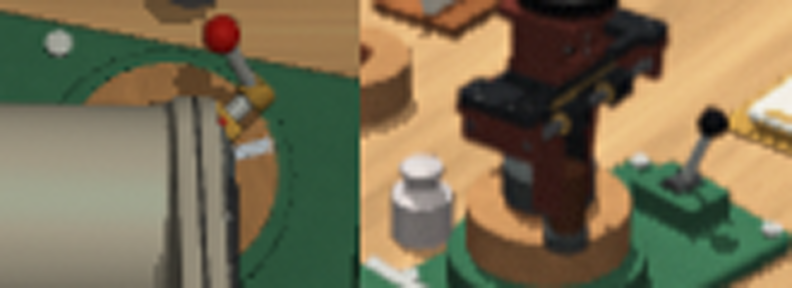

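>>> servo_tool --plan '[[[0,0.69,-0.56,0,0,0,2.4],[0,1.44,-1.04,0,0,0,2.4],[0,2.23,-1.45,0,0,0,2.4],[0,3.06,-1.76,0,0,0,2.4],[0,3.92,-1.99,0,0,0,2.4],[0,4.8,-2.13,0,0,0,2.4],[0,5.69,-2.18,0,0,0,2.4],[0,6.58,-2.13,0,0,0,2.4]]]'

```text
t: 13.42
ee_pos: [601.1, 26.3, 155.8]
orientation: [1.209, 1.211, -1.21]
ft_force: [-6.4, 0.5, 11.7]
width: 27.9
```

```bash
python3 - <<'E'
from h import *
crank("14")
E
```

```text
t 13.42 pos [601.1  26.3 155.8] ang 82.2 r 85.6 w 27.9 F [-6.4  0.5 11.7] tang(cw) 6.4 rad -0.3
```

View pics/z14.png

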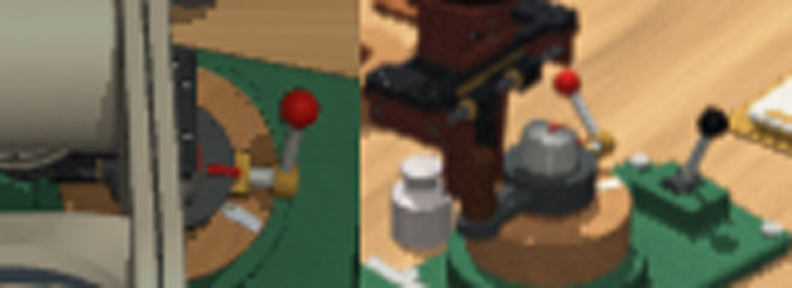

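>>> servo_tool --plan '[[[-0.1,0.88,0.14,0,0,0,2.4],[-0.1,1.74,0.37,0,0,0,2.4],[-0.1,2.57,0.68,0,0,0,2.4],[-0.1,3.36,1.09,0,0,0,2.4],[-0.1,4.11,1.57,0,0,0,2.4],[-0.1,4.8,2.13,0,0,0,2.4]]]'

```text
t: 14.02
ee_pos: [649.3, 6.3, 156.0]
orientation: [1.211, 1.212, -1.209]
ft_force: [-1.8, 7.5, 2.7]
width: 27.6
```

```bash
python3 - <<'E'
from h import *
crank("15")
E
```

```text
t 14.02 pos [649.3   6.3 156. ] ang 47.3 r 88.2 w 27.6 F [-1.8  7.5  2.7] tang(cw) 6.4 rad 4.3
```

View pics/z15.png

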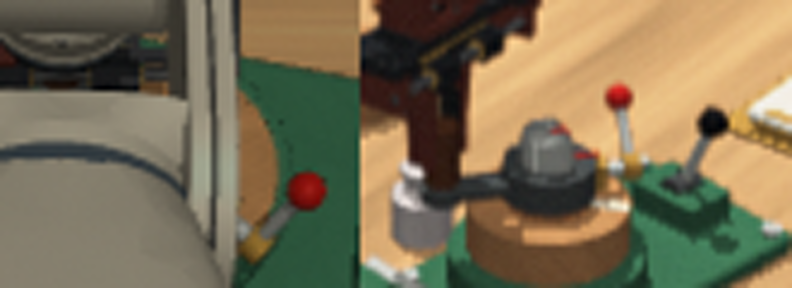

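>>> servo_tool --plan '[[[0,0.63,0.63,0,0,0,2.4],[0,1.19,1.32,0,0,0,2.4],[0,1.67,2.07,0,0,0,2.4],[0,2.08,2.86,0,0,0,2.4]]]'

```text
t: 14.45
ee_pos: [671.2, -22.4, 156.1]
orientation: [1.212, 1.21, -1.207]
ft_force: [0.8, 8.4, 1.1]
width: 27.2
```

```bash
python3 - <<'E'
from h import *
crank("16")
E
```

```text
t 14.45 pos [671.2 -22.4 156.1] ang 23.9 r 89.3 w 27.2 F [0.8 8.4 1.1] tang(cw) 7.4 rad 4.2
```

View pics/z16.png

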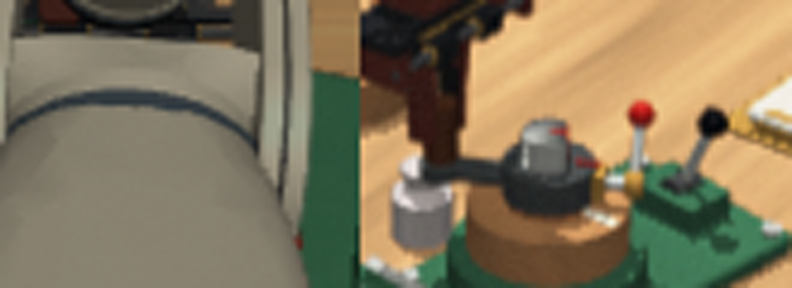

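>>> servo_tool --plan '[[[0,0.31,0.83,0,0,0,2.4],[0,0.54,1.69,0,0,0,2.4],[0,0.68,2.57,0,0,0,2.4],[0,0.73,3.46,0,0,0,2.4]]]'

```text
t: 14.88
ee_pos: [679.2, -57.4, 156.1]
orientation: [1.212, 1.208, -1.206]
ft_force: [3.8, 7.0, -1.4]
width: 27.8
```

```bash
python3 - <<'E'
from h import *
crank("17")
E
```

```text
t 14.88 pos [679.2 -57.4 156.1] ang 0.7 r 89.7 w 27.8 F [ 3.8  7.  -1.4] tang(cw) 6.9 rad 3.9
```

View pics/z17.png

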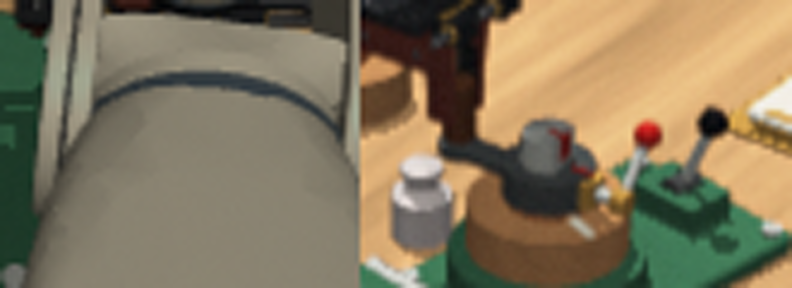

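>>> servo_tool --plan '[[[0,-0.05,0.89,0,0,0,2.4],[0,-0.19,1.77,0,0,0,2.4]]]'

```text
t: 15.15
ee_pos: [677.6, -75.1, 156.1]
orientation: [1.212, 1.207, -1.205]
ft_force: [5.1, 6.4, -1.6]
width: 27.6
```

```bash
python3 - <<'E'
from h import *
crank("18",pic=False)
E
```

```text
t 15.15 pos [677.6 -75.1 156.1] ang -10.7 r 89.6 w 27.6 F [ 5.1  6.4 -1.6] tang(cw) 7.3 rad 3.9
```

>>> servo_tool --plan '[[[0,-0.1,0.43,0,0,0,2.4],[0,-0.22,0.86,0,0,0,2.4]]]'

```text
t: 15.32
ee_pos: [675.7, -82.5, 156.1]
orientation: [1.216, 1.208, -1.204]
ft_force: [9.2, 17.1, -3.4]
width: 27.5
```

```bash
python3 - <<'E'
from h import *
crank("18")
E
```

```text
t 15.32 pos [675.7 -82.5 156.1] ang -15.5 r 89.5 w 27.5 F [ 9.2 17.1 -3.4] tang(cw) 18.9 rad 4.3
```

View pics/z18.png

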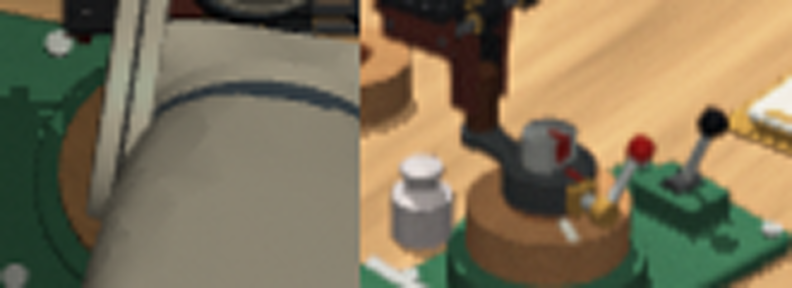

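>>> servo_tool --plan '[[[0,-0.14,0.42,0,0,0,2.4],[0,-0.31,0.83,0,0,0,2.4],[0,-0.51,1.23,0,0,0,2.4]]]'

```text
t: 15.67
ee_pos: [670.6, -95.9, 156.1]
orientation: [1.211, 1.207, -1.204]
ft_force: [4.5, -0.4, -1.1]
width: 27.5
```

```bash
python3 - <<'E'
from h import *
crank("19",pic=False)
E
```

```text
t 15.67 pos [670.6 -95.9 156.1] ang -24.8 r 89.3 w 27.5 F [ 4.5 -0.4 -1.1] tang(cw) 1.5 rad 4.2
```

>>> servo_tool --plan '[[[0,-0.21,0.39,0,0,0,2.4],[0,-0.44,0.77,0,0,0,2.4]]]'

```text
t: 15.83
ee_pos: [665.1, -105.5, 156.1]
orientation: [1.21, 1.207, -1.207]
ft_force: [3.5, 0.0, 0.2]
width: 27.6
```

```bash
python3 - <<'E'
from h import *
crank("19",pic=False)
E
```

```text
t 15.83 pos [ 665.1 -105.5  156.1] ang -31.9 r 89.0 w 27.6 F [3.5 0.  0.2] tang(cw) 1.8 rad 2.9
```

>>> servo_tool --plan '[[[0,-0.52,0.72,0,0,0,2.4],[0,-1.12,1.38,0,0,0,2.4],[0,-1.78,1.98,0,0,0,2.4],[0,-1.78,1.98,0,0,0,2.4],[0,-1.78,1.98,0,0,0,2.4]]]'

```text
t: 16.25
ee_pos: [645.3, -126.6, 155.9]
orientation: [1.21, 1.209, -1.211]
ft_force: [0.6, -0.7, 5.5]
width: 27.6
```

```bash
python3 - <<'E'
from h import *
crank("20")
E
```

```text
t 16.25 pos [ 645.3 -126.6  155.9] ang -50.7 r 88.0 w 27.6 F [ 0.6 -0.7  5.5] tang(cw) 0.0 rad 0.9
```

View pics/z20.png

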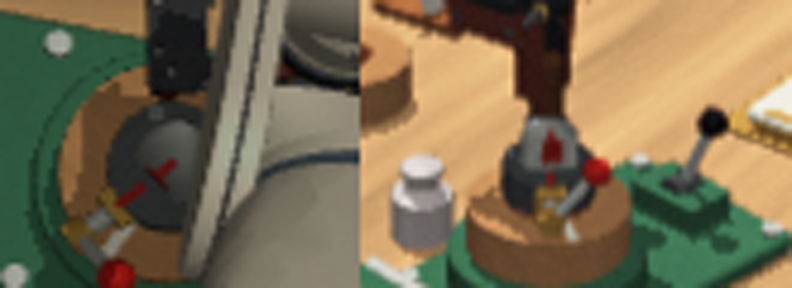

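>>> servo_tool --plan '[[[0,0,0,0,0,0,5],[0,0,0,0,0,0,5],[-2,0,0,0,0,0,5],[-6,0,0,0,0,0,3],[-7,-3.5,1.5,0,0,0,0],[-7,-7,3.5,0,0,0,0],[-7,-10.5,5.5,0,0,0,0],[-7,-14,7.5,0,0,0,0]]]'

```text
t: 17.02
ee_pos: [503.7, -200.4, 224.8]
orientation: [1.208, 1.211, -1.21]
ft_force: [1.0, -0.5, 0.1]
width: 18.0
```

>>> servo_tool --plan '[[[0,-1,0.3,0,0,0,0],[0,-1,0.3,0,0,0,0]]]'

```text
t: 17.18
ee_pos: [492.9, -203.9, 224.8]
orientation: [1.211, 1.211, -1.213]
ft_force: [0.9, -0.7, 0.6]
width: 4.2
```

```bash
python3 - <<'E'
from h import *
crank("21")
print(togo([492,-206,122]))
I=load("21")
print({n:blobs(I[n],red(I[n]),(300,150,400,240) if n=="top" else (290,160,350,230),3) for n in I})
E
```

```text
t 17.18 pos [ 492.9 -203.9  224.8] ang -123.6 r 174.5 w 4.2 F [ 0.9 -0.7  0.6] tang(cw) 1.2 rad 0.1
[10.32585098 -0.45324509  0.26855493]
{'side': [((np.float64(319.33), np.float64(183.67)), 3, (319, 183, 2, 2)), ((np.float64(329.05), np.float64(189.91)), 22, (327, 188, 5, 5)), ((np.float64(319.4), np.float64(191.8)), 5, (319, 191, 2, 3))], 'top': [((np.float64(344.12), np.float64(189.75)), 8, (343, 188, 3, 4)), ((np.float64(336.45), np.float64(195.64)), 11, (334, 194, 6, 4)), ((np.float64(333.81), np.float64(212.07)), 42, (331, 209, 7, 7))]}
```

View pics/z21.png

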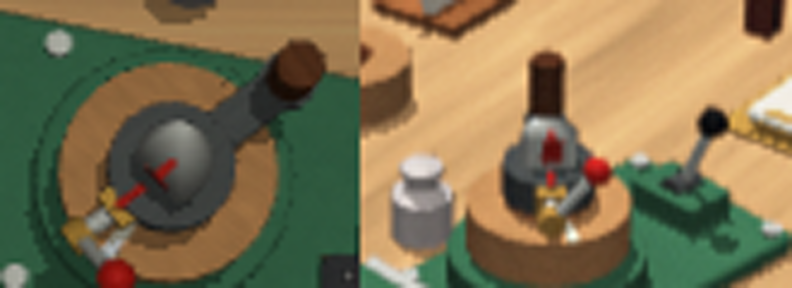

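>>> servo_tool --plan '[[[4,-0.3,0.2,0,0,0,0],[8,-0.3,0.2,0,0,0,0],[10.2,-0.3,0.2,0,0,0,0],[10.2,-0.3,0.2,0,0,0,0],[10.2,-0.3,0.2,0,0,0,0]]]'

```text
t: 17.7
ee_pos: [493.9, -204.4, 122.2]
orientation: [1.208, 1.212, -1.21]
ft_force: [0.6, -0.1, 1.0]
width: 0.7
```

```bash
python3 - <<'E'
from h import *
crank("22",pic=False);print(togo([560,-214,122]),togo([577,-217,122]))
I=shoot("22")
a=I["top"][165:245,330:420];b=I["side"][150:230,290:380]
cv2.imwrite("pics/z22.png",cv2.resize(np.hstack([a,b]),None,fx=4.4,fy=4.4,interpolation=cv2.INTER_CUBIC))
E
```

```text
t 17.7 pos [ 493.9 -204.4  122.2] ang -123.2 r 174.4 w 0.7 F [ 0.6 -0.1  1. ] tang(cw) 0.5 rad -0.2
[5.52517816e-03 6.60427885e+00 9.65417754e-01] [1.17192213e-03 8.30395625e+00 1.26720872e+00]
```

View pics/z22.png

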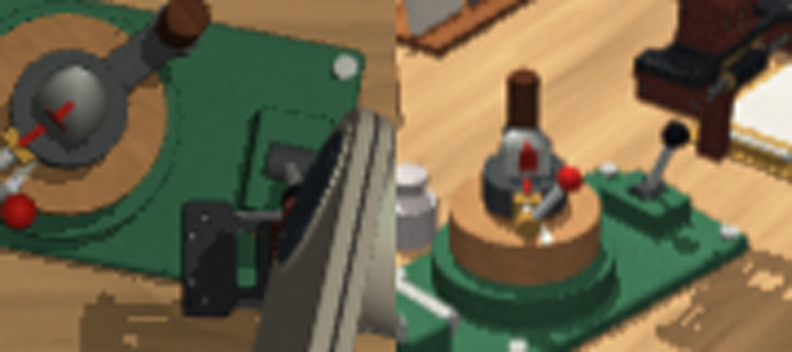

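>>> servo_tool --plan '[[[0,1,0.2,0,0,0,0],[0,2,0.3,0,0,0,0],[0,3,0.5,0,0,0,0],[0,4,0.7,0,0,0,0],[0,5,0.8,0,0,0,0],[0,6,0.9,0,0,0,0],[0,6.8,1,0,0,0,0],[0,7.4,1.1,0,0,0,0]]]'

```text
t: 18.47
ee_pos: [568.4, -216.3, 123.0]
orientation: [1.209, 1.209, -1.209]
ft_force: [-1.2, 0.7, -0.7]
width: 0.6
```

```bash
python3 - <<'E'
from h import *
crank("23",pic=False)
im=ctrl.get_image("side")[:,:,::-1].copy();cv2.imwrite("pics/side23.png",im)
cv2.imwrite("pics/z23.png",cv2.resize(im[150:230,290:380],None,fx=6,fy=6,interpolation=cv2.INTER_CUBIC))
p=np.array([562.3,-211.8]);x=np.array([.985,-.1735])
for q in(.6,.8,.9,1.):print(q,proj("side",[*(p+80*np.sin(q-.5)*x),42+80*np.cos(q-.5)]))
print(blobs(im,black(im),(320,160,370,210),5))
E
```

```text
t 18.47 pos [ 568.4 -216.3  123. ] ang -97.6 r 159.2 w 0.6 F [-1.2  0.7 -0.7] tang(cw) -1.3 rad -0.6
0.6 [345.80558449 175.19479105]
0.8 [342.83273032 174.48104653]
0.9 [341.40520917 174.41271711]
1.0 [340.03627011 174.53608619]
[((np.float64(341.3), np.float64(160.7)), 30, (334, 160, 14, 3)), ((np.float64(352.67), np.float64(160.67)), 6, (352, 160, 3, 3)), ((np.float64(341.73), np.float64(174.67)), 15, (340, 173, 4, 5))]
```

View pics/z23.png

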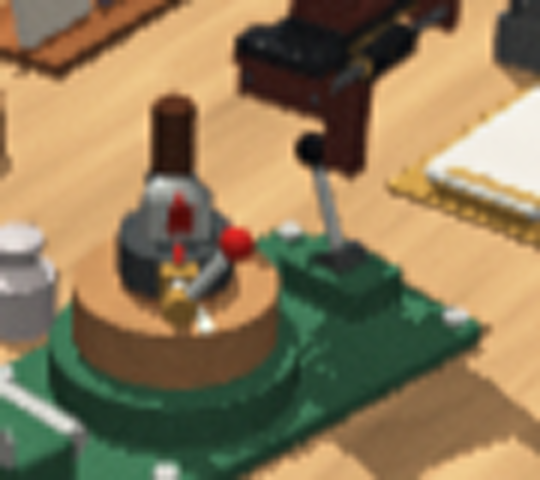

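q≈0.88. Push another 12 mm slowly.

>>> servo_tool --plan '[[[0,0.3,0,0,0,0,0],[0,0.6,0.1,0,0,0,0],[0,0.8,0.1,0,0,0,0],[0,1,0.1,0,0,0,0]]]'

```text
t: 18.85
ee_pos: [576.8, -217.3, 123.0]
orientation: [1.209, 1.21, -1.21]
ft_force: [-7.2, -1.1, 1.0]
width: 0.4
```

```bash
python3 - <<'E'
from h import *
crank("24",pic=False)
im=ctrl.get_image("side")[:,:,::-1].copy();cv2.imwrite("pics/side24.png",im)
print(blobs(im,black(im),(320,160,370,210),5))
E
```

```text
t 18.85 pos [ 576.8 -217.3  123. ] ang -94.6 r 159.3 w 0.4 F [-7.2 -1.1  1. ] tang(cw) -7.1 rad 1.7
[((np.float64(339.53), np.float64(160.42)), 19, (334, 160, 12, 3)), ((np.float64(339.8), np.float64(174.67)), 15, (338, 173, 4, 5))]
```

>>> servo_tool --plan '[[[0,-1,0,0,0,0,0],[0,-4,0,0,0,0,0],[-2,-7,0,0,0,0,0],[-6,-9,1,0,0,0,0],[-9,-11,4,0,0,0,0],[-10,-13,8,0,0,0,0],[-10,-14,11,0,0,0,0],[-10,-14,11,0,0,0,0]]]'

```text
t: 19.57
ee_pos: [436.0, -332.7, 225.8]
orientation: [1.211, 1.2, -1.211]
ft_force: [0.1, -0.7, -0.2]
width: 0.5
```

```bash
python3 - <<'E'
from h import *
crank("25",pic=False)
I=shoot("25")
a=I["top"][140:240,265:425];b=I["side"][150:250,240:400]
cv2.imwrite("pics/z25.png",cv2.resize(np.vstack([a,b]),None,fx=3,fy=3,interpolation=cv2.INTER_CUBIC))
print({n:blobs(I[n],red(I[n]),(300,150,400,240) if n=="top" else (290,160,350,230),3) for n in I})
print(blobs(I["side"],black(I["side"]),(330,165,360,200),5),blobs(I["top"],black(I["top"]),(380,170,420,230),10))
p=np.array([562.3,-211.8]);x=np.array([.985,-.1735])
print(proj("top",[*(p+80*np.sin(.5)*x),42+80*np.cos(.5)]))
z=lambda u,v:(265+(u+.5)/5-.5,145+(v+.5)/5-.5)
E
```

```text
t 19.57 pos [ 436.  -332.7  225.8] ang -119.2 r 314.3 w 0.5 F [ 0.1 -0.7 -0.2] tang(cw) 0.4 rad 0.5
{'side': [((np.float64(329.05), np.float64(189.91)), 22, (327, 188, 5, 5)), ((np.float64(319.4), np.float64(191.8)), 5, (319, 191, 2, 3))], 'top': [((np.float64(344.12), np.float64(189.75)), 8, (343, 188, 3, 4)), ((np.float64(336.45), np.float64(195.64)), 11, (334, 194, 6, 4)), ((np.float64(333.81), np.float64(212.07)), 42, (331, 209, 7, 7))]}
[((np.float64(340.17), np.float64(174.72)), 18, (338, 173, 5, 5))] [((np.float64(402.15), np.float64(186.47)), 62, (398, 182, 9, 10))]
[402.16601563 186.52944849]
```

View pics/z25.png

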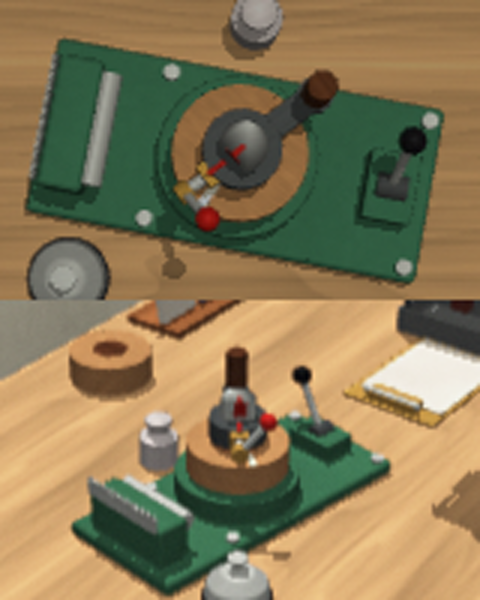

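```bash
python3 - <<'E'
from h import *
c=np.array([589.7,-58.4])
P,e=tri((329.05,189.91),(333.81,212.07));d=P[:2]-c
for tag in("0","25"):
    im=load(tag)["top"];m=((im.min(2)>130)).astype(np.uint8)
    for b in blobs(im,m,(322,168,370,212),2):
        w=onz("top",b[0],95)[:2]-c;print(tag,b,"r",np.hypot(*w).round(1),"ang",np.degrees(np.arctan2(w[1],w[0])).round(1))
im=load("25")["top"];k=blobs(im,brown(im),(360,155,380,180),15);print(k)
w=onz("top",k[0][0],174)[:2]-c;s=np.arctan2(-w[1],-w[0]);print("screw",np.degrees(s),np.hypot(*w))
print("ball",P,e,"tang",d@[-np.sin(s),np.cos(s)],"rad",d@[np.cos(s),np.sin(s)])
E
```

```text
0 ((np.float64(354.87), np.float64(174.93)), 15, (353, 172, 5, 7)) r 53.3 ang -33.4
0 ((np.float64(330.4), np.float64(177.6)), 5, (329, 177, 4, 2)) r 54.2 ang 47.8
0 ((np.float64(350.12), np.float64(193.12)), 8, (349, 192, 3, 3)) r 17.6 ang -114.9
25 ((np.float64(347.5), np.float64(181.8)), 10, (346, 181, 4, 3)) r 26.2 ang -18.9
25 ((np.float64(330.0), np.float64(200.5)), 6, (329, 199, 3, 4)) r 50.0 ang 125.1
25 ((np.float64(332.71), np.float64(206.14)), 7, (331, 205, 4, 3)) r 55.6 ang 143.4
[((np.float64(372.08), np.float64(168.35)), 77, (368, 164, 10, 10))]
screw 126.82811201919763 84.8504369792167
ball [524.55382856 -26.80517976 159.73994366] 1.5392526511696702 tang 33.206976318481715 rad 64.33935842592012
```

```bash
python3 - <<'E'
from workcell import ctrl
print(ctrl.get_obs()["t"]);print(ctrl.close_job())
E
```

```text
19.6667
the job is handed in; nothing more can be done
None
```

The job is done as asked and handed in at 19.7 s; `close_job` reports no verdict, so success rests on my own checks.

- **Set screw:** I turned the crank about 53° clockwise until the collar's red line met the shaft's. My first push on the red-balled lever was too fast: it slipped the collar about 0.15 rad and the lever stuck at roughly q 0.95. I realigned the crank and pushed again slowly to the stop. A final two-view measurement gives the lever about 1.35 (stop 1.4), close to the stop within measuring error.
- **Winding:** The drag was a steady 6.5 to 7.5 N at the knob. It rose to 19 N at the end stop, then fell to about 1.5 N when the clutch let go. I stopped about 20 to 25° after the drop.
- **Shaft turn past the clutch:** The two estimates disagree: 0.64 rad from the arm's angle and 0.87 rad from the partly hidden white stripe. Both fall inside the 0.3 to 1.57 window.
- **Brake:** The black-balled lever was pushed until it met about 7 N. In the final picture the ball sits within about 0.3 pixel of where "fully on" should appear, in both views.
- **Surroundings:** The arm is clear of everything. None of the other things on the counter was approached, and nothing looks moved in the last pictures. I did not measure their positions.

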